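Check a sample carousel with its sprung plunger, load it and park it

ROBOT

A 6-joint arm with a two-finger parallel gripper is mounted at the origin on a cart in front of the work surface, level with it; the furniture and walls round the work are solid. World frame = base frame: x ahead of the robot, y to its left, z up, the work surface at z = 0. Lengths are in mm, angles in rad, forces in N, time in s.
With the tool pointing down it reaches from about 300 to 775 mm from the base axis. Payload 14.6 kg.
Tool frame: the origin (TCP) lies between the finger pads; the fingertips stand manip.tip_reach ahead of it and the grasp point (between the pads) lies 5 mm behind it (manip.tip_reach is the distance from the TCP to the fingertips, in mm); z points along the fingers, y is the line along which they close (so a half turn about z gives the same grasp; the last joint's range is limited). The gripper opens to 94 mm and grips with 3 to 60 N. Pads are 16 mm wide; open, the fingers measure 119 mm over their backs; the gripper's body (75 mm by 177 mm) begins 78 mm behind the grasp point.
Start: joints at [-1.259, 0.3, 1.521, -0, 1.321, -0.067], TCP at [203.386, -511.003, 219.446] pointing down, gripper open.
Joint ranges: [-3.03, 3.03], [-0.79, 2.21], [0.23, 2.52], [-1.04, 4.18], [0, 3.07], [-2.55, 2.55]. Speed limits (rad/s): [2.22, 2.22, 2.57, 3.14, 3.14, 3.14].

INTERFACE

Orientations are given as [roll, pitch, yaw] about the fixed x, y, z axes, in that order (R = Rz(yaw) Ry(pitch) Rx(roll)).
In Python, from cell import manip gives the robot as it stands. The module is installed in compiled form; this text tells all that it offers.
- The arm moves only by the shell command python3 -m creep 'ROWS' [FORCE]. ROWS is JSON, a list of rows, each a list of 3 entries, a list of its own where there are three numbers: the opening, from -1 (shut) to 1 (fully open), then the shift along the tool's x, y, z in cm, then the turn about the tool's z in units of 5 degrees (1.0 is 5 degrees). In form: [[grip, [tx, ty, tz], roll], ...]. A call has 1 to 12 rows; each row is the pose to reach, as a shift and turn from the pose commanded when the call began, along the tool's axes at that moment; what a row does not reach only later rows make up. A row lasts 1/10 s, in which the tool goes at most 50 mm and 8.59 degrees, less where a joint would pass 70% of its speed; a pose out of reach is approached as far as the arm can. A call with a gripper value outside its range is refused whole. The fingers move at their own pace and stop on an object; FORCE is the grip in N (left out, the last holds). Time passes only in rows, so rows that repeat a pose let the fingers close. It gives the time, the measured TCP pose, the force, the opening and the grip force at its end, in the units of the state.
- manip.read_state(): the state, without advancing time (a new reading comes with each control period).
- manip.camera(name): name is "scene" or "top"; returns the picture (480x640x3 uint8, red, green, blue); there is no depth.
- manip.camera_params(name): a dict with "fovy" (degrees; the focal length in pixels is half the picture's height over the tangent of half this angle, whatever the lens; pixels are square), "cx", "cy" (the principal point, pixels), "origin" and "attitude" of the camera in the world. Camera axes: x right, y down, z forward; pixel columns grow to the right and rows downward; lengths in mm; the calibration is good to about 2 mm. A picture is of the moment at which its call begins. camera_params takes no time and is no camera call.
- manip.sign_off(): hands the job in; it is judged then, once.
The state is a dict: "clock": time; "joints": joint angles; "qd": joint speeds; "effort": joint torques, N m; "eef_pos": TCP position; "eef_rot": TCP orientation; "wrist_force": force on the tool from outside, world axes, zero at the start; "moment": the same for the moment, N m; "finger_gap": finger opening in mm; "finger_force": force on a finger pad.
Only numpy, scipy, OpenCV 4.12 (cv2) and the standard library are available. Lean on these libraries where they do the work, as an engineer would, in place of code of your own. Each camera call takes 0.05 s, during which the arm holds its last target. There are 200 camera calls.

TASK

Turn the empty carousel by its square knob until the off-centre collar under it has pushed the sprung plunger out to its high spot, pause there, then turn it on to the low spot, where the plunger stands furthest in. With the carousel left at the low spot, put every sample jar upright into a cup of its own, fully down; then turn the loaded carousel to the high spot again and leave it there. Work the plunger only by turning the carousel, never touching it or its bracket, and leave the other things on the bench where they are.

Things in the scene. Friction and masses are not known exactly. Their poses are not given: they have to be found in the camera images.
- stand: Round grey cast foot, 164 mm in diameter, fixed to the worktop; it carries the carousel. Origin on the carousel's vertical axis at worktop height. Between it and the disc sits a round steel collar 84 mm in diameter, clamped 10 mm off the axis under the disc in an unknown direction (new each time); it turns with the carousel and never slips, and the plunger rides on its rim.
- carousel: Aluminium carousel that turns without end, either way, about the stand's vertical axis with light friction (about 0.08 N m; it stays where left). Disc 200 mm in diameter, 40 to 48 mm above the worktop, with four open grey cups; a thin column carries a black square knob on the axis. Origin on the axis at worktop height, z up, x and y square to the knob's sides.
- handle (a point): Middle of the black square knob: 36 x 36 x 36 mm, sides along the carousel's x and y axes, 138 to 174 mm above the worktop. Grip it across two oppopoint sides from above and turn it; any quarter turn of the hand fits. It stands above the jars' tops when they are in the cups (121 mm).
- probe: Fixed bracket beside the disc that holds the sprung plunger at a height of 30 mm; grey block 102 to 133 mm from the carousel's axis, foot and scale out to 190 mm, 46 mm high. Its origin lies on the carousel's axis at worktop height and its -x axis points from there out along the plunger. Not to be touched.
- plunger (a joint): Plunger position, m; grows as the collar pushes it outward against a spring (2 to 3 N). Over one turn of the carousel it swings nearly (to 1 mm) as 0.010 + 0.010 cos(angle from the high spot): 0 at the low spot, 0.020 at the high spot, half a turn apart. The black button, 22 mm wide, on its outer end moves with a pointer over a white scale; nearest the bracket = low.
- cup_1 (a point): Centre of the inner floor of cup 1 of the carousel, 68 mm from the axis and 51 mm above the worktop; the cup is a grey open ring wall, 54 mm inside diameter, rim 25 mm above this floor. The four cups stand at quarter turns, out from the corners of the knob. Any jar fits any cup.
- cup_2 (a point): Centre of the inner floor of cup 2 of the carousel, 68 mm from the axis and 51 mm above the worktop; the cup is a grey open ring wall, 54 mm inside diameter, rim 25 mm above this floor. The four cups stand at quarter turns, out from the corners of the knob. Any jar fits any cup.
- cup_3 (a point): Centre of the inner floor of cup 3 of the carousel, 68 mm from the axis and 51 mm above the worktop; the cup is a grey open ring wall, 54 mm inside diameter, rim 25 mm above this floor. The four cups stand at quarter turns, out from the corners of the knob. Any jar fits any cup.
- cup_4 (a point): Centre of the inner floor of cup 4 of the carousel, 68 mm from the axis and 51 mm above the worktop; the cup is a grey open ring wall, 54 mm inside diameter, rim 25 mm above this floor. The four cups stand at quarter turns, out from the corners of the knob. Any jar fits any cup.
- jar_1: Closed sample jar with a white lid, 48 mm in diameter (lid 47 mm) and 70 mm high, about 0.15 kg, heavy-bottomed, standing on the worktop to the right of the carousel; origin at the centre of its underside, z up. Two to four jars are present.
- jar_2: Closed sample jar with a white lid, 48 mm in diameter (lid 47 mm) and 70 mm high, about 0.15 kg, heavy-bottomed, standing on the worktop to the right of the carousel; origin at the centre of its underside, z up. Two to four jars are present.
- jar_3: Closed sample jar with a white lid, 48 mm in diameter (lid 47 mm) and 70 mm high, about 0.15 kg, heavy-bottomed, standing on the worktop to the right of the carousel; origin at the centre of its underside, z up. Two to four jars are present.
- jar_4: Closed sample jar with a white lid, 48 mm in diameter (lid 47 mm) and 70 mm high, about 0.15 kg, heavy-bottomed, standing on the worktop to the right of the carousel; origin at the centre of its underside, z up. Two to four jars are present.
- tally: Grey hand tally counter, 38 x 92 x 34 mm, lying in front of the carousel; a bystander.
- tape_roll: Roll of label tape, 100 mm wide, 25 mm high, lying flat behind; a bystander.
- well_plate_a: White 96-well plate, 86 x 128 x 14 mm, lying to the left; a bystander.
Not all that is in view belongs to the job. Leave any purple or red look-alike of the jar_2 alone.

How it is judged (in metres and radians):
On the way, in this order (a step that is already met when the one before it is completed fails the run):
1. the empty carousel stands with the plunger at its high spot (within 1 mm of furthest out) for half a second (value of joint plunger above 0.019 m and not (distance between jar_1 and cup_1 below 0.03 m) and not (distance between jar_1 and cup_2 below 0.03 m) and not (distance between jar_1 and cup_3 below 0.03 m) and not (distance between jar_1 and cup_4 below 0.03 m) and not (distance between jar_2 and cup_1 below 0.03 m) and not (distance between jar_2 and cup_2 below 0.03 m) and not (distance between jar_2 and cup_3 below 0.03 m) and not (distance between jar_2 and cup_4 below 0.03 m) and not (distance between jar_3 and cup_1 below 0.03 m) and not (distance between jar_3 and cup_2 below 0.03 m) and not (distance between jar_3 and cup_3 below 0.03 m) and not (distance between jar_3 and cup_4 below 0.03 m) and not (distance between jar_4 and cup_1 below 0.03 m) and not (distance between jar_4 and cup_2 below 0.03 m) and not (distance between jar_4 and cup_3 below 0.03 m) and not (distance between jar_4 and cup_4 below 0.03 m)), for 0.5 s.
2. the empty carousel stands with the plunger at its low spot (within 1 mm of furthest in) (value of joint plunger below 0.001 m and not (distance between jar_1 and cup_1 below 0.03 m) and not (distance between jar_1 and cup_2 below 0.03 m) and not (distance between jar_1 and cup_3 below 0.03 m) and not (distance between jar_1 and cup_4 below 0.03 m) and not (distance between jar_2 and cup_1 below 0.03 m) and not (distance between jar_2 and cup_2 below 0.03 m) and not (distance between jar_2 and cup_3 below 0.03 m) and not (distance between jar_2 and cup_4 below 0.03 m) and not (distance between jar_3 and cup_1 below 0.03 m) and not (distance between jar_3 and cup_2 below 0.03 m) and not (distance between jar_3 and cup_3 below 0.03 m) and not (distance between jar_3 and cup_4 below 0.03 m) and not (distance between jar_4 and cup_1 below 0.03 m) and not (distance between jar_4 and cup_2 below 0.03 m) and not (distance between jar_4 and cup_3 below 0.03 m) and not (distance between jar_4 and cup_4 below 0.03 m)), for 0.3 s.
3. every jar stands upright, fully down in a cup, with the plunger still within 2 mm of its low spot (angle between each of jar_1, jar_2, jar_3, jar_4's own z axis and vertical below 0.12 rad and (distance between jar_1 and cup_1 below 0.009 m or distance between jar_1 and cup_2 below 0.009 m or distance between jar_1 and cup_3 below 0.009 m or distance between jar_1 and cup_4 below 0.009 m) and (distance between jar_2 and cup_1 below 0.009 m or distance between jar_2 and cup_2 below 0.009 m or distance between jar_2 and cup_3 below 0.009 m or distance between jar_2 and cup_4 below 0.009 m) and (distance between jar_3 and cup_1 below 0.009 m or distance between jar_3 and cup_2 below 0.009 m or distance between jar_3 and cup_3 below 0.009 m or distance between jar_3 and cup_4 below 0.009 m) and (distance between jar_4 and cup_1 below 0.009 m or distance between jar_4 and cup_2 below 0.009 m or distance between jar_4 and cup_3 below 0.009 m or distance between jar_4 and cup_4 below 0.009 m) and value of joint plunger below 0.002 m), for 0.3 s.
At the end, for the whole second after the job is handed in: Every jar stands upright (within 7 degrees) on the floor of a cup (its underside's centre within 9 mm of the floor's centre), at rest, and the plunger stands within 1 mm of its high spot (angle between each of jar_1, jar_2, jar_3, jar_4's own z axis and vertical below 0.12 rad and (distance between jar_1 and cup_1 below 0.009 m or distance between jar_1 and cup_2 below 0.009 m or distance between jar_1 and cup_3 below 0.009 m or distance between jar_1 and cup_4 below 0.009 m) and (distance between jar_2 and cup_1 below 0.009 m or distance between jar_2 and cup_2 below 0.009 m or distance between jar_2 and cup_3 below 0.009 m or distance between jar_2 and cup_4 below 0.009 m) and (distance between jar_3 and cup_1 below 0.009 m or distance between jar_3 and cup_2 below 0.009 m or distance between jar_3 and cup_3 below 0.009 m or distance between jar_3 and cup_4 below 0.009 m) and (distance between jar_4 and cup_1 below 0.009 m or distance between jar_4 and cup_2 below 0.009 m or distance between jar_4 and cup_3 below 0.009 m or distance between jar_4 and cup_4 below 0.009 m) and value of joint plunger above 0.019 m and linear speed of each of jar_1, jar_2, jar_3, jar_4 below 0.03 m/s); the robot touches nothing.
It fails at once if the robot pushes or pulls the plunger or its bracket (contact force between the arm and probe above 3 N).
It fails at once if the fingers push or pull the plunger or its bracket (contact force between the fingers and probe above 3 N).
It fails at once if a bystander is moved by more than 3 cm (tally) (distance of tally from where it was at the start of the episode above 0.03 m).
It fails at once if a bystander is moved by more than 3 cm (tape_roll) (distance of tape_roll from where it was at the start of the episode above 0.03 m).
It fails at once if a bystander is moved by more than 3 cm (well_plate_a) (distance of well_plate_a from where it was at the start of the episode above 0.03 m).
Of jar_1, jar_2, jar_3, jar_4 only 2 to 4 are there at a start; the rules pass over those that are not, and their reading is None.
At some moment in a run one of jar_1, jar_2, jar_3, jar_4 may be knocked a few centimetres aside while the robot is not near it.
It also fails if it takes over 210 s, if anything falls off the work surface, if the arm or the gripper's body presses on something with over 40 N, if the wrist force passes 120 N, or if a joint passes its speed limit or range.

## Working session

There is one attempt and no reset: what is moved stays moved. The work goes in short steps, Python scripts to look and compute and a shell command to move; the robot and the scene stay as the last step left them, time stands still between calls to the robot, and variables do not carry over. Pictures are saved under pics/ and viewed, at most 14 in all, crops included, and the job is handed in when it is done.

```bash
mkdir -p pics; cat > h.py <<'E'
import numpy as np, cv2
from cell import manip
from scipy.spatial.transform import Rotation as R
def snap(n,f=None):
    im=np.ascontiguousarray(manip.camera(n)[:,:,::-1])
    if f: cv2.imwrite('pics/'+f,im)
    return im
def cam(n):
    p=manip.camera_params(n); a=np.array(p['attitude'],float)
    M=a if a.shape==(3,3) else (R.from_euler('xyz',a).as_matrix() if a.size==3 else None)
    return p,M,240/np.tan(np.radians(p['fovy'])/2),np.array(p['origin'],float)
def px2w(n,u,v,z):
    p,M,f,o=cam(n); d=M@np.array([(u-p['cx'])/f,(v-p['cy'])/f,1]); return o+d*(z-o[2])/d[2]
def w2px(n,P):
    p,M,f,o=cam(n); c=M.T@(np.array(P,float)-o); return np.array([p['cx']+f*c[0]/c[2],p['cy']+f*c[1]/c[2]])
E
python3 - <<'E'
from h import *
snap('scene','s0.png');snap('top','t0.png')
for n in('scene','top'):print(manip.camera_params(n))
print(manip.read_state(),manip.tip_reach)
E
```

```text
{'fovy': 55.293984010423145, 'cx': 310.91287326945127, 'cy': 242.28701134679935, 'origin': array([-35.35398046, 873.97324152, 641.91327045]), 'attitude': array([-2.03889016,  0.01049628, -2.56383131])}
{'fovy': 55.18841899927555, 'cx': 329.4045294561559, 'cy': 232.9911900545216, 'origin': array([ 417.18194921,    5.35554039, 1241.93780908]), 'attitude': array([-3.03836533, -0.01399614, -1.5597008 ])}
{'clock': 0.1, 'joints': array([-1.25857675e+00,  3.00420948e-01,  1.52154312e+00,  6.26351837e-06,
        1.32070612e+00, -6.65924196e-02]), 'qd': array([ 0.00067591, -0.00146375, -0.00084442,  0.00015483,  0.00095544,
       -0.00081435]), 'effort': array([ 2.70927383e-03, -5.32635820e+01, -3.53280652e+01,  7.10748928e-02,
        2.34572939e-02, -6.56018642e-05]), 'eef_pos': array([ 203.33022786, -510.78439222,  218.92989225]), 'eef_rot': array([-3.14051791e+00, -7.77559667e-05,  3.78810405e-01]), 'wrist_force': array([-8.50880182e-01, -1.06711893e-01, -3.89607277e-04]), 'moment': array([-0.00108487,  0.03233694, -0.03145572]), 'finger_force': 0.0, 'finger_gap': 93.75843597161457} 14.0
```

View pics/t0.png

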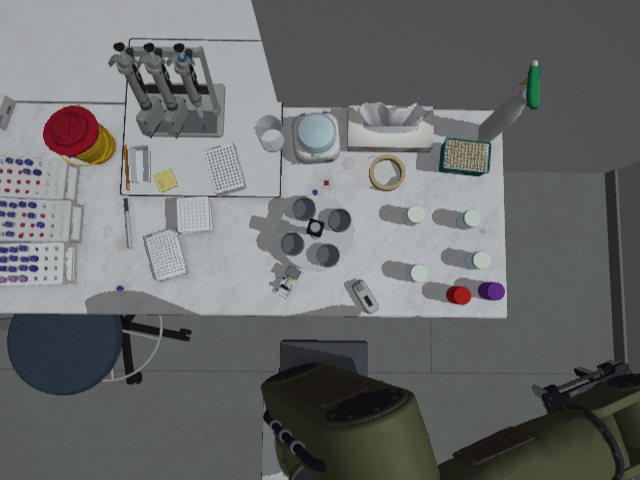

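View pics/s0.png

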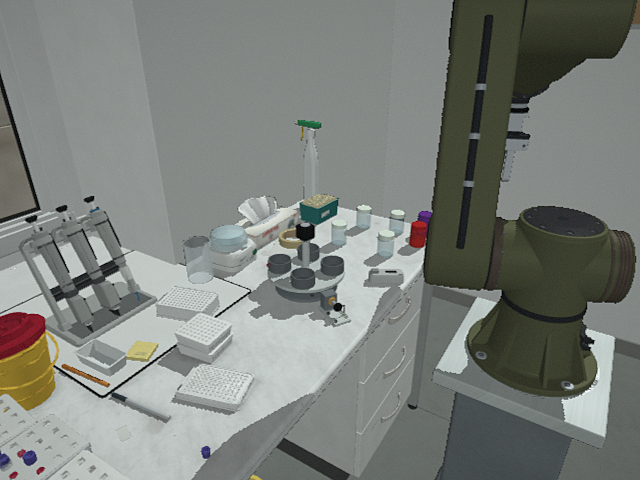

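Top view: white-lidded jars at (414,215), (470,219), (480,260) and (417,273). The red (458,295) and purple (491,291) ones are look-alikes, so I leave them. The knob is at (315,228) and the probe at (287,283). Next I measure these and enlarge the probe and jars.

```bash
cat >> h.py <<'E'
def jars(im):
    h=cv2.cvtColor(im,cv2.COLOR_BGR2HSV).astype(int); b=im.astype(int)
    m=((b[:,:,1]-b[:,:,2]>=6)&(b[:,:,1]>190)).astype(np.uint8)
    m[:195]=0;m[300:]=0;m[:,:250]=0;m[:,505:]=0
    m=cv2.morphologyEx(m,cv2.MORPH_OPEN,np.ones((3,3)))
    n,l,s,c=cv2.connectedComponentsWithStats(m)
    return [(c[i],s[i,4],s[i,2:4]) for i in range(1,n) if s[i,4]>60]
def knob(im):
    b=im[205:250,295:340].max(2); m=(b<45).astype(np.uint8)
    n,l,s,c=cv2.connectedComponentsWithStats(m);i=1+np.argmax(s[1:,4])
    pts=np.argwhere(l==i)[:,::-1].astype(np.float32)+[295,205]
    q=np.array([px2w('top',u,v,174)[:2] for u,v in pts],np.float32)
    return cv2.minAreaRect(q)
E
python3 - <<'E'
from h import *
t=cv2.imread('pics/t0.png');s=cv2.imread('pics/s0.png')
for c,a,w in jars(t): print(c.round(1),a,w,px2w('top',*c,70).round(1))
print(knob(t))
for uv in[(287,283),(458,295),(491,291),(315,228)]:print(uv,px2w('top',*uv,40).round())
for uv in[(304,207),(339,219),(327,254),(292,242)]:print(px2w('top',*uv,76).round(1))
a=cv2.resize(t[190:310,260:510],(750,360),interpolation=cv2.INTER_CUBIC)
b=cv2.resize(t[260:305,265:310],(230,230),interpolation=cv2.INTER_CUBIC)
c=cv2.resize(s[285:330,310:360],(255,230),interpolation=cv2.INTER_CUBIC)
e=cv2.resize(t[205:250,295:340],(230,230),interpolation=cv2.INTER_CUBIC)
o=np.zeros((595,750,3),np.uint8);o[:360]=a;o[362:592,:230]=b;o[362:592,235:490]=c;o[362:592,495:725]=e
cv2.imwrite('pics/c0.png',o)
E
```

```text
((540.4578857421875, 25.490907669067383), (34.834022521972656, 35.01336669921875), 72.59033966064453)
(287, 283) [410.  99.  40.]
(458, 295) [ 384. -347.   40.]
(491, 291) [ 395. -434.   40.]
(315, 228) [555.  28.  40.]
[604.4  56.3  76. ]
[574.5 -33.8  76. ]
[484.4  -4.1  76. ]
[513.9  85.3  76. ]
```

View pics/c0.png

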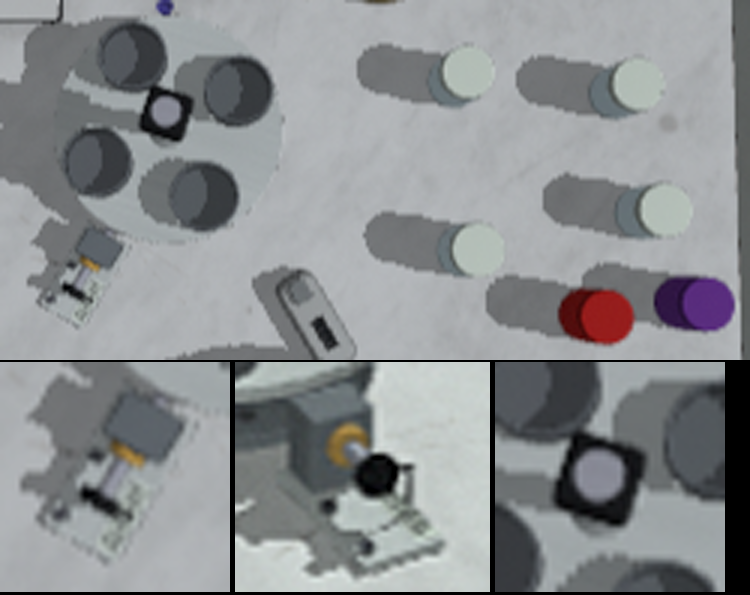

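Four white (pale green) lidded jars confirmed; red and purple are decoys. The plunger button is part-way out.

```bash
cat >> h.py <<'E'
def jars(im):
    b=im.astype(int); m=((b[:,:,1]-b[:,:,2]>=5)&(b[:,:,1]-b[:,:,0]>=2)&(b[:,:,1]>150)).astype(np.uint8)
    m[:195]=0;m[300:]=0;m[:,:255]=0;m[:,503:]=0
    m=cv2.morphologyEx(m,cv2.MORPH_OPEN,np.ones((3,3)))
    n,l,s,c=cv2.connectedComponentsWithStats(m)
    return [(c[i],s[i,4],s[i,2:4]) for i in range(1,n) if s[i,4]>60]
def button(im,n,thr=40):
    x0,x1,y0,y1=(325,352,294,322) if n=='scene' else (274,298,272,300)
    b=im[y0:y1,x0:x1].max(2); l=cv2.connectedComponentsWithStats((b<thr).astype(np.uint8))
    i=1+np.argmax(l[2][1:,4]); return l[3][i]+[x0,y0],l[2][i,4]
E
python3 - <<'E'
from h import *
t=cv2.imread('pics/t0.png');s=cv2.imread('pics/s0.png')
print(t[215,414],t[260,480],t[268,417])
for c,a,w in jars(t): print(c.round(1),a,w,px2w('top',*c,70).round(1))
for n,im in(('scene',s),('top',t)):
    c,a=button(im,n);print(n,c,a,px2w(n,*c,30))
# knob in scene, triangulated with top
b=s[215:245,285:325].max(2);l=cv2.connectedComponentsWithStats((b<45).astype(np.uint8));i=1+np.argmax(l[2][1:,4])
c=l[3][i]+[285,215];print('knob scene',c,l[2][i],'at z156',px2w('scene',*c,156))
# disc in top: cups dark contours
g=cv2.cvtColor(t,cv2.COLOR_BGR2GRAY);m=np.zeros_like(g)
for u,v in[(304,208),(339,220),(327,255),(292,243)]:
    r=g[v-14:v+15,u-14:u+15];k=(r<105).astype(np.uint8);l=cv2.connectedComponentsWithStats(k);i=1+np.argmax(l[2][1:,4])
    cc=l[2][i];mid=(cc[0]+(cc[2]-1)/2+u-14,cc[1]+(cc[3]-1)/2+v-14);print(mid,cc,px2w('top',*mid,76).round(1))
E
```

```text
[182 189 178] [183 189 179] [183 189 178]
[415.9 213.2] 237 [17 17] [ 593.  -232.7   70. ]
[472.5 217.5] 230 [16 18] [ 583.7 -379.4   70. ]
[481.8 259.6] 241 [17 18] [ 475.2 -401.1   70. ]
[419.2 272.9] 240 [17 17] [ 439.3 -239.9   70. ]
scene [337.38 306.54] 50 [399.01069952 107.30734181  30.        ]
top [283.71428571 286.5       ] 14 [400.57648324 107.86111708  30.        ]
knob scene [304.61181435 232.1814346 ] [ 11   9  18  17 237] at z156 [537.09528924  33.65639367 156.        ]
(np.float64(305.0), np.float64(209.0)) [  2   2  27  27 492] [599.2  53.7  76. ]
(np.float64(339.0), np.float64(220.0)) [  3   3  23  23 439] [571.9 -33.8  76. ]
(np.float64(327.5), np.float64(255.0)) [  3   3  24  23 431] [481.9  -5.4  76. ]
(np.float64(291.0), np.float64(243.5)) [  1   3  25  24 452] [510.1  87.8  76. ]
```

Axis at (540.6, 25.5): knob and cup mean agree. Knob sides sit at -17.4°. Jars are at (593,-233), (584,-379), (475,-401) and (439,-240). The button reads the same in both views. Now moving above the knob.

```bash
python3 -m creep '[[1,[0,0,-3],0],[1,[51.2,-37.4,-3],7.8],[1,[51.2,-37.4,-3],7.8],[1,[51.2,-37.4,-3],7.8],[1,[51.2,-37.4,-3],7.8],[1,[51.2,-37.4,-3],7.8],[1,[51.2,-37.4,-3],7.8],[1,[51.2,-37.4,-3],7.8],[1,[51.2,-37.4,-3],7.8],[1,[51.2,-37.4,-3],7.8],[1,[51.2,-37.4,-3],7.8],[1,[51.2,-37.4,-3],7.8]]' 20
```

```text
clock: 1.3
eef_pos: [489.5, -55.0, 249.4]
eef_rot: [3.142, 0.0, -0.302]
wrist_force: [-0.0, -1.2, 0.3]
finger_gap: 94.0
finger_force: 0.0
```

```bash
cat >> h.py <<'E'
def go(x,y,z,yawdeg):
    s=manip.read_state();p=s['eef_pos'];w=s['eef_rot'][2];M=R.from_euler('xyz',s['eef_rot']).as_matrix()
    d=M.T@(np.array([x,y,z])-p)/10; r=(np.degrees(w)-yawdeg+180)%360-180
    print('cm',d.round(2),'roll',round(r/5,2),'pos',p.round(1),'yaw',round(np.degrees(w),1),'j6',round(np.degrees(s['joints'][5]),1),'clk',s['clock'])
E
python3 -c "
from h import *
go(540.6,25.5,250,-17.4)
s=snap('scene','s1.png');print(button(s,'scene'))"
```

```text
cm [ 2.49 -9.21 -0.06] roll 0.02 pos [489.5 -55.  249.4] yaw -17.3 j6 96.6 clk 1.3
(array([337.42857143, 306.46938776]), np.int32(49))
```

View pics/s1.png

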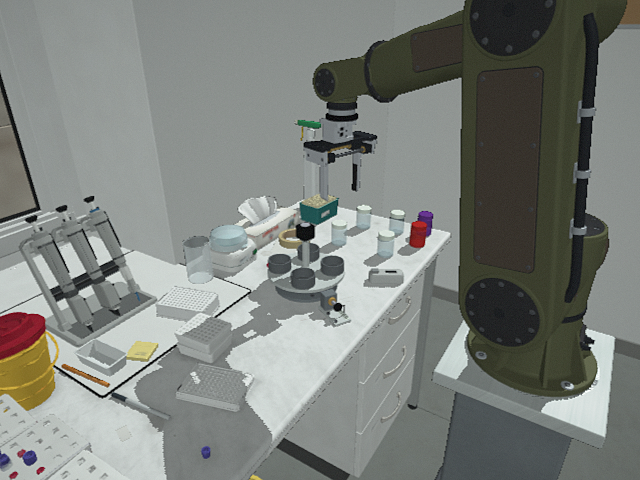

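The gripper approaches the knob, and the scene view keeps the button at (337,306) clear. Aligning, descending and closing.

```bash
python3 -m creep '[[1,[2.5,-9.2,0],0],[1,[2.5,-9.2,0],0],[1,[2.5,-9.2,0],0],[1,[2.5,-9.2,0],0],[1,[2.5,-9.2,5],0],[1,[2.5,-9.2,9.3],0],[1,[2.5,-9.2,9.3],0],[0,[2.5,-9.2,9.3],0],[-1,[2.5,-9.2,9.3],0],[-1,[2.5,-9.2,9.3],0],[-1,[2.5,-9.2,9.3],0],[-1,[2.5,-9.2,9.3],0]]' 15; python3 -c "
from h import *
go(540.6,25.5,156,-17.4);print(button(snap('scene'),'scene'))"
```

```text
clock: 2.55
eef_pos: [540.3, 23.3, 157.2]
eef_rot: [-3.141, -0.001, -0.302]
wrist_force: [-0.2, -0.7, 0.2]
finger_gap: 57.4
finger_force: 0.0
cm [-0.04 -0.22  0.12] roll 0.02 pos [540.3  23.3 157.2] yaw -17.3 j6 105.9 clk 2.55
(array([337.42857143, 306.59183673]), np.int32(49))
```

```bash
python3 -m creep '[[-1,[0,0,0],0],[-1,[0,0,0],0],[-1,[0,0,0],0],[-1,[0,0,0],0],[-1,[0,0,0],0],[-1,[0,0,0],0],[-1,[0,0,0],0],[-1,[0,0,0],0]]'
```

```text
clock: 3.4
eef_pos: [540.9, 26.0, 156.5]
eef_rot: [-3.137, -0.001, -0.301]
wrist_force: [8.9, 21.1, -4.5]
finger_gap: 36.1
finger_force: 15.0
```

```bash
cat > m.py <<'E'
from h import *
c,a=button(snap('scene'),'scene');w=px2w('scene',*c,30)
s=manip.read_state();print('button',c.round(2),a,w[:2].round(1),'dist',np.hypot(*(w[:2]-[540.7,26])).round(2),'yaw',np.degrees(s['eef_rot'][2]).round(2),'j6',np.degrees(s['joints'][5]).round(1),s['eef_pos'].round(1),s['wrist_force'].round(1),s['clock'])
E
python3 -m creep '[[-1,[0,-0.1,0],0],[-1,[0,-0.1,0],-1.5],[-1,[0,-0.1,0],-3],[-1,[0,-0.1,0],-4.5],[-1,[0,-0.1,0],-6],[-1,[0,-0.1,0],-7.5],[-1,[0,-0.1,0],-9],[-1,[0,-0.1,0],-9],[-1,[0,-0.1,0],-9]]' 25; python3 m.py
python3 -m creep '[[-1,[0,0,0],-1.5],[-1,[0,0,0],-3],[-1,[0,0,0],-4.5],[-1,[0,0,0],-6],[-1,[0,0,0],-7.5],[-1,[0,0,0],-9],[-1,[0,0,0],-9],[-1,[0,0,0],-9]]'; python3 m.py
```

```text
clock: 4.3
eef_pos: [540.9, 26.3, 156.6]
eef_rot: [-3.139, -0.003, 0.485]
wrist_force: [5.1, 15.4, -1.4]
finger_gap: 35.7
finger_force: 25.0
button [337.94 307.31] 49 [396.4 109.3] dist 166.62 yaw 27.76 j6 61.0 [540.8  26.3 156.5] [ 5.6 16.2 -2.1] 4.35
clock: 5.15
eef_pos: [540.7, 26.3, 156.5]
eef_rot: [-3.141, -0.003, 1.27]
wrist_force: [3.6, 15.9, -0.5]
finger_gap: 36.1
finger_force: 25.0
button [339.43 308.59] 49 [390.9 111.9] dist 172.66 yaw 72.76 j6 16.0 [540.6  26.4 156.5] [ 4.2 16.1 -1.5] 5.2
```

```bash

python3 -m creep '[[-1,[0.1,0,0],-1.5],[-1,[0.1,0,0],-3],[-1,[0.1,0,0],-4.5],[-1,[0.1,0,0],-6],[-1,[0.1,0,0],-7.5],[-1,[0.1,0,0],-9],[-1,[0.1,0,0],-9],[-1,[0.1,0,0],-9]]'; python3 m.py
python3 -m creep '[[-1,[0,0,0],-1.5],[-1,[0,0,0],-3],[-1,[0,0,0],-4.5],[-1,[0,0,0],-6],[-1,[0,0,0],-7.5],[-1,[0,0,0],-9],[-1,[0,0,0],-9],[-1,[0,0,0],-9]]'; python3 m.py
```

```text
clock: 6.0
eef_pos: [540.6, 26.4, 156.5]
eef_rot: [3.141, -0.002, 2.055]
wrist_force: [1.2, 9.2, 2.7]
finger_gap: 35.3
finger_force: 25.0
button [341.2  310.39] 49 [384.  115.8] dist 180.67 yaw 117.74 j6 -28.9 [540.5  26.4 156.5] [0.  9.3 2.4] 6.05
clock: 6.85
eef_pos: [540.5, 26.3, 156.5]
eef_rot: [3.14, -0.001, 2.841]
wrist_force: [-0.2, 8.8, 2.4]
finger_gap: 35.8
finger_force: 25.0
button [341.83 311.15] 48 [381.3 117.7] dist 183.89 yaw 162.75 j6 -73.9 [540.5  26.3 156.5] [-0.3  8.5  1.3] 6.9
```

```bash

python3 -m creep '[[-1,[0,0,0],-1.5],[-1,[0,0,0],-3],[-1,[0,0,0],-4.5],[-1,[0,0,0],-6],[-1,[0,0,0],-7.5],[-1,[0,0,0],-9],[-1,[0,0,0],-9],[-1,[0,0,0],-9]]'; python3 m.py
python3 - <<'E'
from h import *
D=np.hypot(*(px2w('scene',337.42,306.53,30)[:2]-[540.7,26]));print(D)
from scipy.optimize import least_squares
np.savez('d.npz',y=[-17.3,27.76,72.76,117.74,162.75],d=[D,166.62,172.66,180.67,183.89])
E
```

```text
clock: 7.7
eef_pos: [540.4, 26.2, 156.5]
eef_rot: [3.14, 0.0, -2.657]
wrist_force: [-2.3, 7.0, 1.7]
finger_gap: 35.6
finger_force: 25.0
button [341.02 310.21] 47 [384.7 115.5] dist 179.88 yaw -152.25 j6 -118.9 [540.5  26.2 156.5] [-1.7  6.7  2.4] 7.75
163.36930861204382
```

```bash
python3 - <<'E'
import numpy as np
y=np.radians([-17.3,27.76,72.76,117.74,162.75,207.75]);d=np.array([163.37,166.62,172.66,180.67,183.89,179.88])
A=np.c_[np.ones(6),np.cos(y),np.sin(y)];c,r,_,_=np.linalg.lstsq(A,d,rcond=None)
print(c,np.hypot(*c[1:]),np.degrees(np.arctan2(c[2],c[1])),(d-A@c).round(2))
E
```

```text
[173.30877765  -9.56557047   3.05343765] 10.04109655094835 162.29633233328596 [ 0.1   0.35 -0.73  0.21  0.54 -0.47]
```

Fit amplitude is 10.04 mm (expected 10). High is at yaw 162.3° and low at -17.7°. Returning to high and pausing.

```bash

python3 -m creep '[[-1,[0,0.1,0],1.5],[-1,[0,0.1,0],3],[-1,[0,0.1,0],4.5],[-1,[0,0.1,0],6],[-1,[0,0.1,0],7.5],[-1,[0,0.1,0],9.1],[-1,[0,0.1,0],9.1],[-1,[0,0.1,0],9.1],[-1,[0,0.1,0],9.1],[-1,[0,0.1,0],9.1],[-1,[0,0.1,0],9.1],[-1,[0,0.1,0],9.1]]'; python3 m.py
python3 -m creep '[[-1,[0,0,0],0],[-1,[0,0,0],0],[-1,[0,0,0],0],[-1,[0,0,0],0],[-1,[0,0,0],0],[-1,[0,0,0],0]]'; python3 m.py
```

```text
clock: 8.95
eef_pos: [540.4, 26.4, 156.5]
eef_rot: [3.141, 0.0, 2.835]
wrist_force: [3.7, 3.3, -0.2]
finger_gap: 35.8
finger_force: 25.0
button [341.83 311.15] 48 [381.3 117.7] dist 183.89 yaw 162.44 j6 -73.5 [540.4  26.4 156.5] [ 4.5  3.9 -1.4] 9.0
clock: 9.6
eef_pos: [540.4, 26.4, 156.5]
eef_rot: [3.141, 0.0, 2.835]
wrist_force: [4.1, 3.6, -1.2]
finger_gap: 36.3
finger_force: 25.0
button [341.83 311.15] 48 [381.3 117.7] dist 183.89 yaw 162.44 j6 -73.5 [540.4  26.3 156.5] [ 4.6  4.2 -0.4] 9.65
```

```bash

python3 -m creep '[[-1,[0,0,0],1.6],[-1,[0,0,0],3.2],[-1,[0,0,0],4.8],[-1,[0,0,0],6.4],[-1,[0,0,0],8],[-1,[0,0,0],9.6],[-1,[0,0,0],11.2],[-1,[0,0,0],12.8],[-1,[0,0,0],14.4],[-1,[0,0,0],16],[-1,[0,0,0],17.6],[-1,[0,0,0],18]]'; 
python3 -m creep '[[-1,[0,0,0],1.6],[-1,[0,0,0],3.2],[-1,[0,0,0],4.8],[-1,[0,0,0],6.4],[-1,[0,0,0],8],[-1,[0,0,0],9.6],[-1,[0,0,0],11.2],[-1,[0,0,0],12.8],[-1,[0,0,0],14.4],[-1,[0,0,0],16],[-1,[0,0,0],17.6],[-1,[0,0,0],18]]';
python3 -m creep '[[-1,[0,0,0],0],[-1,[0,0,0],0],[-1,[0,0,0],0],[-1,[0,0,0],0],[-1,[0,0,0],0],[-1,[0,0,0],0]]'; python3 m.py
```

```text
clock: 10.85
eef_pos: [540.6, 26.5, 156.5]
eef_rot: [3.141, -0.001, 1.259]
wrist_force: [6.5, 4.2, -1.9]
finger_gap: 35.9
finger_force: 25.0
clock: 12.05
eef_pos: [540.7, 26.2, 156.5]
eef_rot: [-3.141, -0.001, -0.312]
wrist_force: [6.9, 2.9, -2.9]
finger_gap: 35.7
finger_force: 25.0
clock: 12.65
eef_pos: [540.8, 26.2, 156.5]
eef_rot: [-3.141, -0.001, -0.307]
wrist_force: [6.4, 3.1, -2.6]
finger_gap: 35.6
finger_force: 25.0
button [337.43 306.47] 49 [399.1 107. ] dist 163.17 yaw -17.57 j6 106.5 [540.7  26.2 156.5] [ 7.3  3.5 -2.8] 12.7
```

Low spot reached. Releasing, lifting, and remeasuring.

```bash

python3 -m creep '[[0,[0,0,0],0],[0,[0,0,0],0],[0,[0,0,0],0],[0,[0,0,0],0],[0,[0,0,0],0],[0.2,[0,0,-4],0],[1,[0,0,-8],0],[1,[0,0,-9.5],0],[1,[0,0,-9.5],0],[1,[0,0,-9.5],0]]'; cat >> h.py <<'E'
def jl(im):
    for c,a,w in jars(im): print('jar px',c.round(1),a,w,px2w('top',*c,70).round(1))
E
python3 -c "
from h import *
jl(snap('top','t2.png'));go(593,-233,120,27.4)"; python3 m.py
```

```text
clock: 13.7
eef_pos: [539.9, 26.1, 250.5]
eef_rot: [3.141, 0.001, -0.31]
wrist_force: [-0.2, 0.0, -0.2]
finger_gap: 83.4
finger_force: 0.0
jar px [415.9 213.4] 241 [17 18] [ 592.4 -232.8   70. ]
jar px [472.5 217.5] 231 [16 18] [ 583.6 -379.4   70. ]
jar px [481.7 259.7] 246 [17 18] [ 475.  -400.8   70. ]
jar px [419.2 272.8] 247 [17 18] [ 439.7 -239.8   70. ]
cm [13.02 23.04 12.98] roll -9.04 pos [539.7  26.1 250. ] yaw -17.8 j6 106.7 clk 13.75
button [337.38 306.54] 50 [399.  107.3] dist 163.36 yaw -17.79 j6 106.7 [539.7  26.1 249.9] [-0.7 -0.1 -1. ] 13.8
```

```bash

python3 -m creep '[[1,[13,23,0],-13],[1,[13,23,0],-13],[1,[13,23,0],-13],[1,[13,23,0],-13],[1,[13,23,0],-13],[1,[13,23,0],-13],[1,[13,23,0],-20],[1,[13,23,0],-27],[1,[13,23,0],-27],[1,[13,23,0],-27],[1,[13,23,0],-27],[1,[13,23,0],-27]]'; python3 -c "
from h import *
jl(snap('top'));go(593,-233,52,117.4)"
```

```text
clock: 15.0
eef_pos: [593.4, -232.5, 249.8]
eef_rot: [-3.139, -0.001, 1.465]
wrist_force: [-0.3, 0.9, 0.2]
finger_gap: 94.0
finger_force: 0.0
jar px [482.5 259.9] 219 [15 18] [ 474.5 -402.8   70. ]
cm [-0.07  0.   19.79] roll -6.58 pos [ 593.4 -232.5  249.9] yaw 84.5 j6 -19.2 clk 15.05
```

```bash

python3 -m creep '[[1,[0,0,5],-1.6],[1,[0,0,10],-3.2],[1,[0,0,14],-4.8],[1,[0,0,17],-6.6],[1,[0,0,19.8],-6.6],[1,[0,0,19.8],-6.6],[0.2,[0,0,19.8],-6.6],[-1,[0,0,19.8],-6.6],[-1,[0,0,19.8],-6.6],[-1,[0,0,19.8],-6.6],[-1,[0,0,19.8],-6.6],[-1,[0,0,19.8],-6.6]]' 15; python3 -m creep '[[-1,[0,0,0],0],[-1,[0,0,0],0],[-1,[0,0,0],0],[-1,[0,0,0],0]]'; python3 -c "
from h import *
go(509.7,86.9,250,117.4)"
```

```text
clock: 16.25
eef_pos: [593.7, -232.7, 53.7]
eef_rot: [3.142, 0.0, 2.034]
wrist_force: [-1.6, -0.1, 0.4]
finger_gap: 49.6
finger_force: 0.5
clock: 16.65
eef_pos: [593.7, -232.7, 53.7]
eef_rot: [3.142, 0.0, 2.034]
wrist_force: [-1.7, -0.3, 4.7]
finger_gap: 47.7
finger_force: 15.0
cm [ 32.34   6.78 -19.64] roll -0.17 pos [ 593.7 -232.7   53.7] yaw 116.6 j6 -51.3 clk 16.65
```

```bash

python3 -m creep '[[-1,[0,0,-5],0],[-1,[0,0,-10],0],[-1,[0,0,-15],0],[-1,[0,0,-19.6],0],[-1,[5,1,-19.8],0],[-1,[10,2,-19.8],0],[-1,[15,3,-19.8],0],[-1,[20,4,-19.8],0],[-1,[25,5,-19.8],0],[-1,[29,6,-19.8],0],[-1,[32.3,6.8,-19.8],0],[-1,[32.3,6.8,-19.8],0]]' 20; python3 -m creep '[[-1,[0,0,0],0],[-1,[0,0,0],0],[-1,[0,0,0],0]]'; python3 -c "
from h import *
go(509.7,86.9,105,117.4)
snap('scene','s3.png')"
```

```text
clock: 17.85
eef_pos: [509.0, 90.0, 251.3]
eef_rot: [3.142, -0.001, 2.038]
wrist_force: [0.4, -1.2, -1.4]
finger_gap: 47.7
finger_force: 20.0
clock: 18.15
eef_pos: [510.2, 85.8, 251.3]
eef_rot: [-3.141, -0.0, 2.033]
wrist_force: [-0.8, 0.4, -0.3]
finger_gap: 47.7
finger_force: 20.0
cm [1.300e-01 1.000e-02 1.463e+01] roll -0.18 pos [510.2  85.8 251.3] yaw 116.5 j6 -21.0 clk 18.15
```

View pics/s3.png

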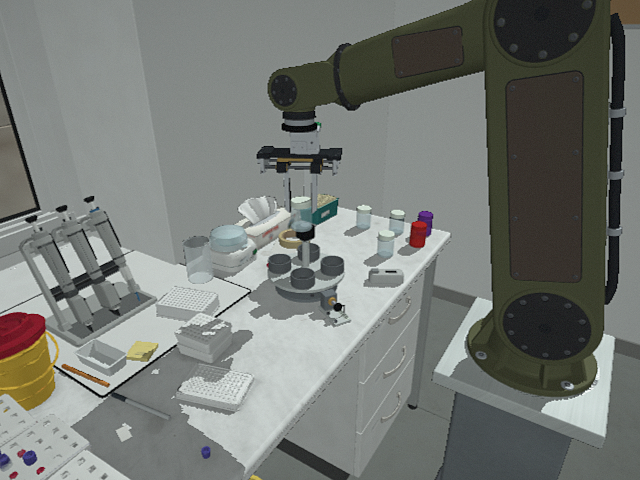

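Jar held upright in front of the far cups, lid at (302,202). Lowering it into the cup at 117°.

```bash

python3 -m creep '[[-1,[0.1,0,5],0],[-1,[0.1,0,9],0],[-1,[0.1,0,10],0],[-1,[0.1,0,11],0],[-1,[0.1,0,12],0],[-1,[0.1,0,13],0],[-1,[0.1,0,14],0],[-1,[0.1,0,14.4],0],[-1,[0.1,0,14.4],0]]'; python3 m.py
```

```text
clock: 19.1
eef_pos: [509.7, 87.4, 107.1]
eef_rot: [-3.141, 0.0, 2.034]
wrist_force: [2.6, -3.9, -2.4]
finger_gap: 47.7
finger_force: 20.0
button [337.48 306.52] 48 [398.9 107.1] dist 163.4 yaw 116.57 j6 -20.9 [509.7  87.4 107.4] [ 2.3 -2.7 -3.2] 19.15
```

```bash

python3 -m creep '[[-1,[0,0,0.2],0],[-1,[0,0,0.2],0],[0.4,[0,0,0.2],0],[0.4,[0,0,0.2],0],[0.4,[0,0,0.2],0],[0.4,[0,0,0.2],0],[0.4,[0,0,-4],0],[0.4,[0,0,-8.5],0],[1,[0,0,-13],0],[1,[0,0,-14.5],0],[1,[0,0,-14.5],0]]'; python3 -c "
from h import *
t=snap('top','t3.png');jl(t);go(584,-378.5,250,27.4)"; python3 m.py
```

```text
clock: 20.25
eef_pos: [510.2, 87.7, 254.7]
eef_rot: [3.138, 0.001, 2.035]
wrist_force: [-0.3, -0.5, -1.4]
finger_gap: 86.3
finger_force: 0.0
jar px [472.6 217.5] 233 [17 18] [ 583.8 -379.5   70. ]
jar px [481.7 259.7] 245 [17 18] [ 474.9 -400.8   70. ]
jar px [427.  280.6] 247 [17 18] [ 420.1 -259.7   70. ]
cm [-45.02 -14.2    0.26] roll 17.83 pos [509.6  87.7 252.6] yaw 116.6 j6 -20.9 clk 20.3
button [337.38 306.54] 50 [399.  107.3] dist 163.36 yaw 116.57 j6 -20.9 [509.2  87.6 251.4] [ 0.7 -0.7  1.4] 20.35
```

View pics/t3.png

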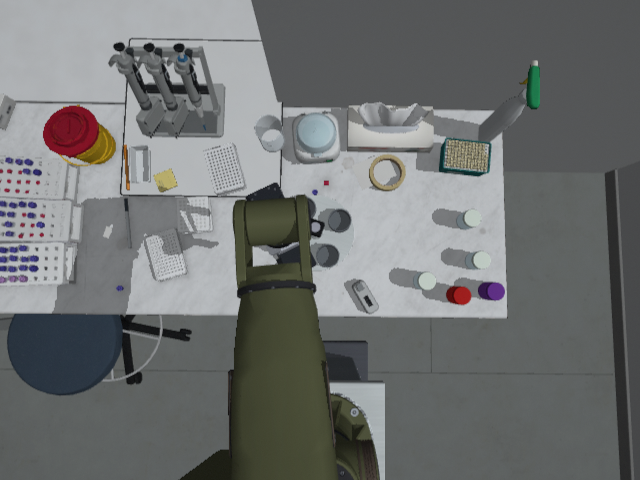

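The jar formerly at (419,273) was knocked to (427,281), now at (420,-260); the others are unmoved. Next jar: (584,-378.5) goes to the cup at 27°.

```bash

python3 -m creep '[[1,[-45,-14.2,0],17.8],[1,[-45,-14.2,0],17.8],[1,[-45,-14.2,0],17.8],[1,[-45,-14.2,0],17.8],[1,[-45,-14.2,0],17.8],[1,[-45,-14.2,0],17.8],[1,[-45,-14.2,0],17.8],[1,[-45,-14.2,0],17.8],[1,[-45,-14.2,0],17.8],[1,[-45,-14.2,0],17.8],[1,[-45,-14.2,0],17.8],[1,[-45,-14.2,0],17.8]]'; python3 -m creep '[[1,[0,0,0],0],[1,[0,0,0],0],[1,[0,0,0],0]]'; python3 -c "
from h import *
go(584,-378.5,53.7,27.4)
t=snap('top','t4.png')
for uv in[(304,208),(339,220),(327,255),(292,243)]: print(uv,t[uv[1],uv[0]])
m=[jar for jar in jars(t)]
for c,a,w in m:print(c.round(1),a,w,px2w('top',*c,121 if c[0]<360 else 70).round(1))"; python3 m.py
```

```text
clock: 21.55
eef_pos: [583.4, -378.8, 249.5]
eef_rot: [-3.138, 0.002, 0.479]
wrist_force: [0.6, 0.1, -0.1]
finger_gap: 94.4
finger_force: 0.0
clock: 21.85
eef_pos: [584.0, -377.9, 252.5]
eef_rot: [-3.142, 0.0, 0.483]
wrist_force: [0.1, -0.6, -0.5]
finger_gap: 94.0
finger_force: 0.0
cm [-0.02  0.06 19.88] roll 0.05 pos [ 584.  -377.9  252.5] yaw 27.7 j6 26.4 clk 21.85
(304, 208) [69 65 62]
(339, 220) [70 66 63]
(327, 255) [104  99  93]
(292, 243) [135 140 133]
[470.8 217.9] 177 [14 18] [ 582.7 -375.1   70. ]
[426.6 280.3] 235 [17 18] [ 420.8 -258.5   70. ]
button [337.43 306.59] 49 [398.8 107.4] dist 163.59 yaw 27.62 j6 26.4 [ 583.9 -378.1  252.6] [ 1.  -0.   0.3] 21.95
```

```bash

python3 -m creep '[[1,[0,0,5],0],[1,[0,0,10],0],[1,[0,0,14],0],[1,[0,0,17],0],[1,[0,0,19.9],0],[1,[0,0,19.9],0],[0.2,[0,0,19.9],0],[-1,[0,0,19.9],0],[-1,[0,0,19.9],0],[-1,[0,0,19.9],0],[-1,[0,0,19.9],0],[-1,[0,0,19.9],0]]' 20; python3 -m creep '[[-1,[0,0,0],0],[-1,[0,0,0],0],[-1,[0,0,0],0],[-1,[0,0,-5],0],[-1,[0,0,-10],0],[-1,[0,0,-15],0],[-1,[0,0,-19.9],0],[-1,[0,0,-19.9],0],[-1,[0,0,-19.9],0]]'; python3 -c "
from h import *
go(601.4,57.8,250,27.4)
t=snap('top','t5.png')
o=cv2.resize(t[195:265,275:355],(640,560),interpolation=cv2.INTER_CUBIC);cv2.imwrite('pics/c5.png',o)"
```

```text
clock: 23.15
eef_pos: [583.9, -378.4, 53.7]
eef_rot: [3.141, -0.0, 0.481]
wrist_force: [-0.3, 0.4, -0.1]
finger_gap: 49.5
finger_force: 0.0
clock: 24.05
eef_pos: [583.9, -378.5, 252.9]
eef_rot: [3.14, -0.001, 0.481]
wrist_force: [-0.7, -0.4, -1.8]
finger_gap: 48.0
finger_force: 20.0
cm [ 21.74 -37.87   0.26] roll 0.03 pos [ 583.9 -378.5  252.9] yaw 27.6 j6 26.5 clk 24.05
```

View pics/c5.png

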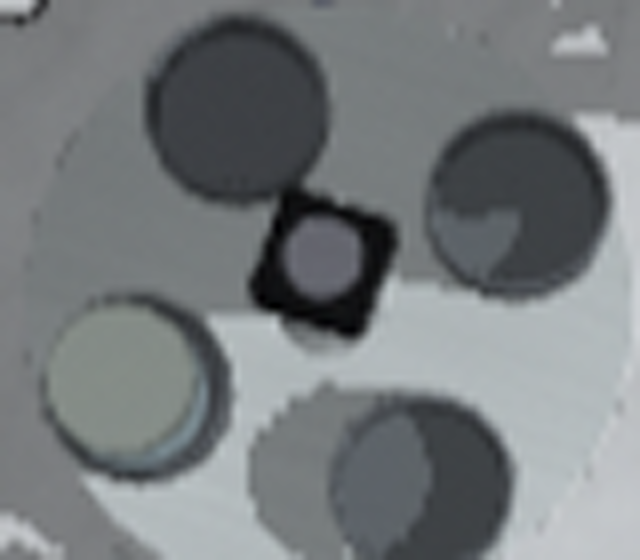

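The first jar sits in the lower-left cup (crop 122,382 → px 290.2,242.8). Carrying the second to the 27° cup.

```bash

python3 -m creep '[[-1,[5,-8.7,0],0],[-1,[10,-17.5,0],0],[-1,[12,-21,0],0],[-1,[14.4,-25,0],0],[-1,[16.6,-29,0],0],[-1,[18.9,-33,0],0],[-1,[20.6,-36,0],0],[-1,[21.7,-37.9,0],0],[-1,[21.7,-37.9,0],0],[-1,[21.7,-37.9,0],0],[-1,[21.7,-37.9,0],0],[-1,[21.7,-37.9,0],0]]';python3 -c "
from h import *
print(px2w('top',290.2,242.8,121));go(601.4,57.8,105,27.4)"
```

```text
clock: 25.3
eef_pos: [600.6, 57.0, 251.4]
eef_rot: [-3.141, 0.002, 0.48]
wrist_force: [0.8, 0.9, 0.1]
finger_gap: 47.6
finger_force: 20.0
[508.16132943  86.5865311  121.        ]
cm [ 0.13 -0.03 14.64] roll 0.02 pos [600.6  57.  251.4] yaw 27.5 j6 64.4 clk 25.3
```

```bash

python3 -m creep '[[-1,[0.1,0,5],0],[-1,[0.1,0,9],0],[-1,[0.1,0,10],0],[-1,[0.1,0,11],0],[-1,[0.1,0,12],0],[-1,[0.1,0,13],0],[-1,[0.1,0,14],0],[-1,[0.1,0,14.5],0],[-1,[0.1,0,14.5],0],[-1,[0.1,0,14.5],0]]'; python3 m.py
```

```text
clock: 26.3
eef_pos: [601.9, 58.5, 107.8]
eef_rot: [3.141, -0.0, 0.481]
wrist_force: [0.5, -0.3, -0.9]
finger_gap: 47.8
finger_force: 20.0
button [337.43 306.47] 49 [399.1 107. ] dist 163.17 yaw 27.57 j6 64.5 [601.9  58.5 108. ] [ 0.3  0.9 -0.9] 26.35
```

```bash

python3 -m creep '[[-1,[0,0,0.25],0],[-1,[0,0,0.25],0],[-1,[0,0,0.25],0],[0.4,[0,0,0.2],0],[0.4,[0,0,0.2],0],[0.4,[0,0,0.2],0],[0.4,[0,0,0.2],0],[0.4,[0,0,-4],0],[0.4,[0,0,-8.5],0],[1,[0,0,-13],0],[1,[0,0,-14.5],0],[1,[0,0,-14.5],0]]'; python3 -c "
from h import *
t=snap('top','t6.png');jl(t);go(475.2,-400,250,27.4)"; python3 m.py
```

```text
clock: 27.55
eef_pos: [602.4, 58.5, 255.1]
eef_rot: [3.14, -0.004, 0.481]
wrist_force: [-0.1, -0.3, 0.2]
finger_gap: 86.4
finger_force: 0.0
jar px [303.8 202.2] 105 [17  8] [617.8  57.2  70. ]
jar px [481.7 259.7] 248 [17 18] [ 475.  -400.7   70. ]
jar px [427.  280.6] 250 [17 18] [ 420.  -259.6   70. ]
cm [-32.44  34.78   0.25] roll 0.03 pos [601.8  58.5 252.7] yaw 27.6 j6 64.5 clk 27.6
button [337.43 306.47] 49 [399.1 107. ] dist 163.17 yaw 27.57 j6 64.5 [601.4  58.4 251.3] [ 0.5 -0.  -0.6] 27.65
```

```bash

python3 -m creep '[[1,[-32.4,34.8,0],0],[1,[-32.4,34.8,0],0],[1,[-32.4,34.8,0],0],[1,[-32.4,34.8,0],0],[1,[-32.4,34.8,0],0],[1,[-32.4,34.8,0],0],[1,[-32.4,34.8,0],0],[1,[-32.4,34.8,0],0],[1,[-32.4,34.8,0],0],[1,[-32.4,34.8,0],0],[1,[-32.4,34.8,0],0],[1,[-32.4,34.8,0],0]]'; python3 -m creep '[[1,[0,0,0],0],[1,[0,0,0],0],[1,[0,0,0],0]]'; python3 -c "
from h import *
go(475.2,-400,53.7,27.4)"
```

```text
clock: 28.85
eef_pos: [475.2, -399.6, 250.6]
eef_rot: [-3.139, 0.001, 0.48]
wrist_force: [0.4, 0.2, 0.0]
finger_gap: 94.0
finger_force: 0.0
clock: 29.15
eef_pos: [476.0, -399.1, 252.6]
eef_rot: [3.142, -0.0, 0.482]
wrist_force: [0.2, -0.2, 0.0]
finger_gap: 94.2
finger_force: 0.0
cm [-0.11  0.04 19.89] roll 0.05 pos [ 476.  -399.1  252.6] yaw 27.6 j6 19.0 clk 29.15
```

```bash

python3 -m creep '[[1,[-0.1,0,5],0],[1,[-0.1,0,10],0],[1,[-0.1,0,14],0],[1,[-0.1,0,17],0],[1,[-0.1,0,19.9],0],[1,[-0.1,0,19.9],0],[0.2,[-0.1,0,19.9],0],[-1,[-0.1,0,19.9],0],[-1,[-0.1,0,19.9],0],[-1,[-0.1,0,19.9],0],[-1,[-0.1,0,19.9],0],[-1,[-0.1,0,19.9],0]]' 20; python3 -m creep '[[-1,[0,0,0],0],[-1,[0,0,0],0],[-1,[0,0,0],0],[-1,[0,0,-5],0],[-1,[0,0,-10],0],[-1,[0,0,-15],0],[-1,[0,0,-19.9],0],[-1,[0,0,-19.9],0],[-1,[0,0,-19.9],0]]'; python3 -c "
from h import *
go(480.6,-4.8,250,27.4)
t=snap('top','t7.png')
o=cv2.resize(t[195:265,275:355],(640,560),interpolation=cv2.INTER_CUBIC);cv2.imwrite('pics/c7.png',o)"
```

```text
clock: 30.35
eef_pos: [474.7, -400.5, 53.7]
eef_rot: [3.141, -0.0, 0.481]
wrist_force: [-1.2, 2.6, 2.6]
finger_gap: 49.3
finger_force: 1.4
clock: 31.25
eef_pos: [474.6, -400.5, 252.6]
eef_rot: [3.141, -0.0, 0.481]
wrist_force: [0.0, -0.4, -2.2]
finger_gap: 47.6
finger_force: 20.0
cm [ 18.84 -34.8    0.23] roll 0.03 pos [ 474.6 -400.5  252.6] yaw 27.6 j6 18.9 clk 31.25
```

View pics/c7.png

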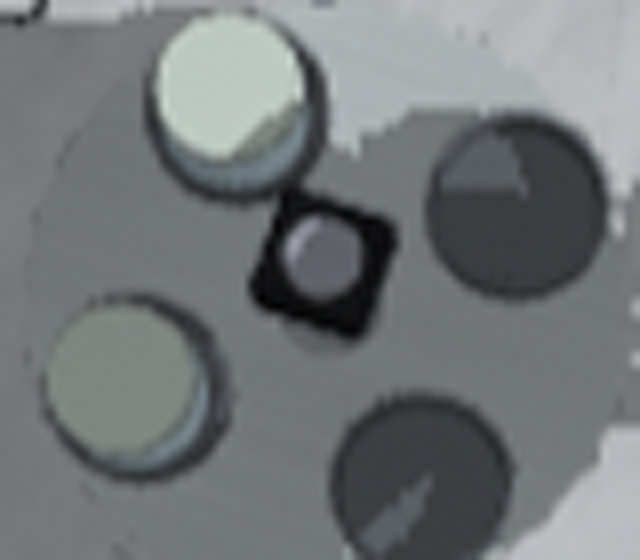

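Two jars are seated (crop 230,88 and 122,382) and the carousel has not moved. Carrying the third to the 207° cup (lower right of the knob).

```bash

python3 -m creep '[[-1,[5,-9,0],0],[-1,[8,-14.5,0],0],[-1,[10.2,-18.8,0],0],[-1,[12.5,-23,0],0],[-1,[14.7,-27,0],0],[-1,[16.8,-31,0],0],[-1,[18.2,-33.6,0],0],[-1,[18.8,-34.8,0],0],[-1,[18.8,-34.8,0],0],[-1,[18.8,-34.8,0],0],[-1,[18.8,-34.8,0],0]]';python3 -c "
from h import *
go(480.6,-4.8,105,27.4)"
```

```text
clock: 32.4
eef_pos: [480.0, -5.7, 251.4]
eef_rot: [-3.141, 0.002, 0.48]
wrist_force: [-0.2, 0.1, -1.6]
finger_gap: 47.7
finger_force: 20.0
cm [ 0.12 -0.04 14.64] roll 0.02 pos [480.   -5.7 251.4] yaw 27.5 j6 57.4 clk 32.4
```

```bash

python3 -m creep '[[-1,[0,0,5],0],[-1,[0,0,9],0],[-1,[0,0,10],0],[-1,[0,0,11],0],[-1,[0,0,12],0],[-1,[0,0,13],0],[-1,[0,0,14],0],[-1,[0,0,14.5],0],[-1,[0,0,14.5],0],[-1,[0,0,14.5],0]]'; python3 m.py
```

```text
clock: 33.4
eef_pos: [480.4, -4.9, 107.8]
eef_rot: [3.141, -0.0, 0.481]
wrist_force: [0.5, -0.1, -1.0]
finger_gap: 47.8
finger_force: 20.0
button [337.43 306.47] 49 [399.1 107. ] dist 163.17 yaw 27.57 j6 57.5 [480.5  -4.9 107.9] [-0.8 -0.4 -1.4] 33.45
```

```bash

python3 -m creep '[[-1,[0,0,0.25],0],[-1,[0,0,0.25],0],[-1,[0,0,0.25],0],[0.4,[0,0,0.2],0],[0.4,[0,0,0.2],0],[0.4,[0,0,0.2],0],[0.4,[0,0,0.2],0],[0.4,[0,0,-4],0],[0.4,[0,0,-8.5],0],[1,[0,0,-13],0],[1,[0,0,-14.5],0],[1,[0,0,-14.5],0]]'; python3 -c "
from h import *
t=snap('top','t8.png');jl(t);go(420.3,-258.8,250,117.4)"; python3 m.py
```

```text
clock: 34.65
eef_pos: [481.0, -5.0, 254.7]
eef_rot: [3.139, -0.004, 0.481]
wrist_force: [0.6, 0.5, -0.7]
finger_gap: 86.4
finger_force: 0.0
jar px [303.3 204.7] 250 [18 17] [611.3  58.5  70. ]
jar px [285.5 241.8] 94 [10 11] [514.7 102.3  70. ]
jar px [427.1 280.6] 248 [17 18] [ 420.1 -259.7   70. ]
cm [-17.07  19.72   0.26] roll -17.97 pos [480.3  -5.  252.6] yaw 27.6 j6 57.5 clk 34.7
button [337.38 306.54] 50 [399.  107.3] dist 163.36 yaw 27.57 j6 57.5 [480.   -4.9 251.5] [-0.4 -0.1  0.4] 34.75
```

```bash

python3 -m creep '[[1,[-17.1,19.7,0],-18],[1,[-17.1,19.7,0],-18],[1,[-17.1,19.7,0],-18],[1,[-17.1,19.7,0],-18],[1,[-17.1,19.7,0],-18],[1,[-17.1,19.7,0],-18],[1,[-17.1,19.7,0],-18],[1,[-17.1,19.7,0],-18],[1,[-17.1,19.7,0],-18],[1,[-17.1,19.7,0],-18],[1,[-17.1,19.7,0],-18],[1,[-17.1,19.7,0],-18]]'; python3 -m creep '[[1,[0,0,0],0],[1,[0,0,0],0],[1,[0,0,0],0]]'; python3 -c "
from h import *
jl(snap('top'));go(420.3,-258.8,53.7,117.4)"
```

```text
clock: 35.95
eef_pos: [419.4, -258.4, 250.4]
eef_rot: [-3.14, -0.003, 2.057]
wrist_force: [0.6, 0.0, 0.0]
finger_gap: 93.8
finger_force: 0.0
clock: 36.25
eef_pos: [419.7, -258.6, 251.8]
eef_rot: [-3.141, -0.001, 2.051]
wrist_force: [0.9, -0.1, 0.2]
finger_gap: 93.8
finger_force: 0.0
jar px [303.3 205.3] 268 [18 19] [609.8  58.6  70. ]
jar px [291.9 236.1] 62 [11  7] [529.5  86.3  70. ]
jar px [427.  280.6] 247 [17 18] [ 420.1 -259.7   70. ]
cm [-0.05  0.05 19.83] roll 0.02 pos [ 419.7 -258.7  252. ] yaw 117.5 j6 -63.4 clk 36.3
```

```bash

python3 -m creep '[[1,[0,0,5],0],[1,[0,0,10],0],[1,[0,0,14],0],[1,[0,0,17],0],[1,[0,0,19.9],0],[1,[0,0,19.9],0],[0.2,[0,0,19.9],0],[-1,[0,0,19.9],0],[-1,[0,0,19.9],0],[-1,[0,0,19.9],0],[-1,[0,0,19.9],0],[-1,[0,0,19.9],0]]' 20; python3 -m creep '[[-1,[0,0,0],0],[-1,[0,0,0],0],[-1,[0,0,0],0],[-1,[0,0,-5],0],[-1,[0,0,-10],0],[-1,[0,0,-15],0],[-1,[0,0,-19.9],0],[-1,[0,0,-19.9],0],[-1,[0,0,-19.9],0]]'; python3 -c "
from h import *
go(572.3,-33.9,250,117.4)
t=snap('top','t9.png')
o=cv2.resize(t[195:315,275:515],(800,400),interpolation=cv2.INTER_CUBIC);cv2.imwrite('pics/c9.png',o)"
```

```text
clock: 37.5
eef_pos: [419.9, -258.8, 53.8]
eef_rot: [3.141, 0.0, 2.052]
wrist_force: [-2.2, -2.1, 0.6]
finger_gap: 49.5
finger_force: 0.7
clock: 38.4
eef_pos: [419.8, -258.6, 252.3]
eef_rot: [3.141, 0.0, 2.052]
wrist_force: [-0.4, -0.3, -2.1]
finger_gap: 48.0
finger_force: 20.0
cm [12.87 23.92  0.23] roll 0.03 pos [ 419.8 -258.6  252.3] yaw 117.6 j6 -63.5 clk 38.4
```

View pics/c9.png

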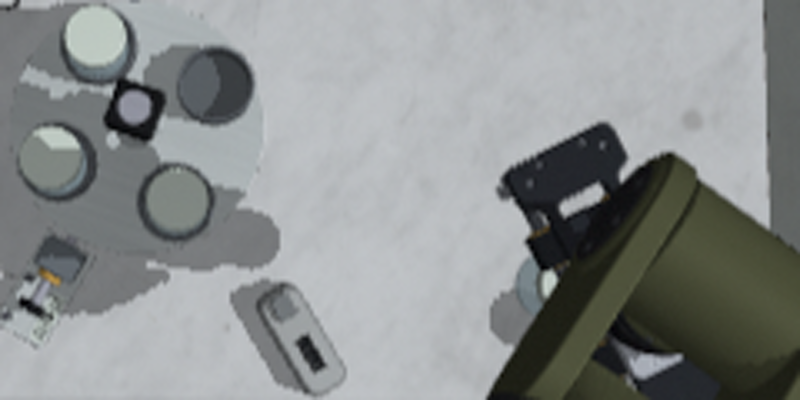

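Three jars seated. The fourth is in the gripper (gap 48 mm, 20 N). Carrying it to the last cup.

```bash

python3 -m creep '[[-1,[2.3,4.3,0],0],[-1,[4.5,8.4,0],0],[-1,[6.7,12.5,0],0],[-1,[8.7,16.2,0],0],[-1,[10.6,19.8,0],0],[-1,[12.2,22.7,0],0],[-1,[12.9,23.9,0],0],[-1,[12.9,23.9,0],0],[-1,[12.9,23.9,0],0],[-1,[12.9,23.9,0],0],[-1,[12.9,23.9,0],0]]';python3 -c "
from h import *
go(572.3,-33.9,105,117.4)"
```

```text
clock: 39.55
eef_pos: [571.6, -34.8, 252.5]
eef_rot: [-3.142, 0.0, 2.051]
wrist_force: [-0.7, -0.2, -0.8]
finger_gap: 47.5
finger_force: 20.0
cm [ 0.05  0.1  14.75] roll 0.02 pos [571.6 -34.8 252.5] yaw 117.5 j6 -34.6 clk 39.55
```

```bash

python3 -m creep '[[-1,[0,0,5],0],[-1,[0,0,9],0],[-1,[0,0,10],0],[-1,[0,0,11],0],[-1,[0,0,12],0],[-1,[0,0,13],0],[-1,[0,0,14],0],[-1,[0,0,14.6],0],[-1,[0,0,14.6],0],[-1,[0,0,14.6],0]]'; python3 m.py
```

```text
clock: 40.55
eef_pos: [572.2, -33.8, 106.7]
eef_rot: [3.141, 0.0, 2.052]
wrist_force: [-0.3, 0.1, -1.2]
finger_gap: 47.6
finger_force: 20.0
button [337.43 306.47] 49 [399.1 107. ] dist 163.17 yaw 117.57 j6 -34.6 [572.3 -33.8 106.9] [ 0.3 -0.6 -1.8] 40.6
```

```bash

python3 -m creep '[[-1,[0,0,0.15],0],[-1,[0,0,0.15],0],[-1,[0,0,0.15],0],[0.4,[0,0,0.1],0],[0.4,[0,0,0.1],0],[0.4,[0,0,0.1],0],[0.4,[0,0,0.1],0],[0.4,[0,0,-4],0],[0.4,[0,0,-8.5],0],[1,[0,0,-13],0],[1,[0,0,-14.5],0],[1,[0,0,-14.5],0]]'; python3 -m creep '[[1,[0,10,-3],0],[1,[0,20,-3],0],[1,[0,20,-3],0],[1,[0,20,-3],0],[1,[0,20,-3],0],[1,[0,20,-3],0]]';python3 -c "
from h import *
t=snap('top','t10.png');s=snap('scene','s10.png')
o=np.hstack([cv2.resize(t[195:265,275:355],(400,350),interpolation=cv2.INTER_CUBIC),cv2.resize(s[220:320,255:355],(350,350),interpolation=cv2.INTER_CUBIC)]);cv2.imwrite('pics/c10.png',o)
print(knob(t));go(541,26.4,250,162.4)"; python3 m.py
```

```text
clock: 41.8
eef_pos: [572.7, -33.8, 254.0]
eef_rot: [3.138, 0.003, 2.052]
wrist_force: [-0.2, 0.5, -0.5]
finger_gap: 86.3
finger_force: 0.0
clock: 42.4
eef_pos: [750.2, 60.1, 277.3]
eef_rot: [-3.138, -0.002, 2.053]
wrist_force: [-0.2, 0.2, -0.1]
finger_gap: 94.3
finger_force: 0.0
((537.7445068359375, -22.247529983520508), (94.46543884277344, 5.758519649505615), 4.948022365570068)
cm [  6.77 -19.92   2.98] roll -8.97 pos [749.   58.6 279.3] yaw 117.6 j6 -25.9 clk 42.5
button [337.43 306.47] 49 [399.1 107. ] dist 163.17 yaw 117.55 j6 -25.9 [748.8  58.3 280.3] [ 0.2 -0.6  0.8] 42.55
```

View pics/c10.png

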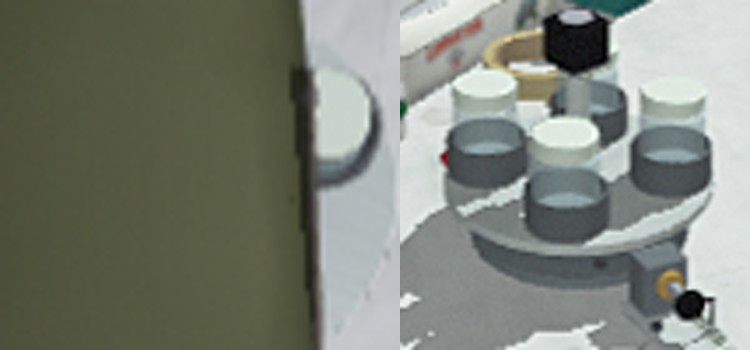

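All four jars stand seated and the plunger is still low. Back over the knob, then grip.

```bash

python3 -m creep '[[1,[6.8,-19.9,0],-9],[1,[6.8,-19.9,0],-9],[1,[6.8,-19.9,0],-9],[1,[6.8,-19.9,0],-9],[1,[6.8,-19.9,0],-9],[1,[6.8,-19.9,0],-9],[1,[6.8,-19.9,0],-9],[1,[6.8,-19.9,0],-9],[1,[6.8,-19.9,0],-9],[1,[6.8,-19.9,0],-9]]'; python3 -c "
from h import *
go(541,26.4,156.5,162.4)"
```

```text
clock: 43.55
eef_pos: [541.6, 27.0, 281.1]
eef_rot: [-3.141, -0.001, 2.836]
wrist_force: [-0.8, 0.2, 0.4]
finger_gap: 94.0
finger_force: 0.0
cm [ 0.03 -0.07 12.46] roll 0.02 pos [541.6  27.  281.1] yaw 162.5 j6 -73.5 clk 43.55
```

```bash

python3 -m creep '[[1,[0,0,5],0],[1,[0,0,9],0],[1,[0,0,12.4],0],[1,[0,0,12.4],0],[0,[0,0,12.4],0],[-1,[0,0,12.4],0],[-1,[0,0,12.4],0],[-1,[0,0,12.4],0],[-1,[0,0,12.4],0],[-1,[0,0,12.4],0],[-1,[0,0,12.4],0],[-1,[0,0,12.4],0]]' 25; python3 -m creep '[[-1,[0,0,0],0],[-1,[0,0,0],0],[-1,[0,0,0],0],[-1,[0,0,0],0]]';python3 m.py
```

```text
clock: 44.75
eef_pos: [541.2, 26.1, 157.5]
eef_rot: [-3.14, -0.0, 2.837]
wrist_force: [-0.7, -1.1, -0.6]
finger_gap: 35.8
finger_force: 25.0
clock: 45.15
eef_pos: [541.2, 26.2, 157.5]
eef_rot: [-3.14, -0.0, 2.837]
wrist_force: [-2.5, -5.9, 2.1]
finger_gap: 36.0
finger_force: 24.9
button [337.38 306.54] 50 [399.  107.3] dist 163.36 yaw 162.56 j6 -73.6 [541.2  26.2 157.5] [-2.4 -5.8  1.7] 45.2
```

Gripped. Turning half a turn, more slowly now that it is loaded.

```bash

python3 -m creep '[[-1,[0,0,0],0.5],[-1,[0,0,0],1.3],[-1,[0,0,0],2.3],[-1,[0,0,0],3.3],[-1,[0,0,0],4.3],[-1,[0,0,0],5.3],[-1,[0,0,0],6.3],[-1,[0,0,0],7.3],[-1,[0,0,0],8.3],[-1,[0,0,0],9.3],[-1,[0,0,0],10.3],[-1,[0,0,0],11.3]]'; 
python3 -m creep '[[-1,[0,0,0],1],[-1,[0,0,0],2],[-1,[0,0,0],3],[-1,[0,0,0],4],[-1,[0,0,0],5],[-1,[0,0,0],6],[-1,[0,0,0],7],[-1,[0,0,0],8],[-1,[0,0,0],9],[-1,[0,0,0],10],[-1,[0,0,0],11],[-1,[0,0,0],12]]';
python3 -m creep '[[-1,[0,0,0],1],[-1,[0,0,0],2],[-1,[0,0,0],3],[-1,[0,0,0],4],[-1,[0,0,0],5],[-1,[0,0,0],6],[-1,[0,0,0],7],[-1,[0,0,0],8],[-1,[0,0,0],9],[-1,[0,0,0],10],[-1,[0,0,0],11],[-1,[0,0,0],12]]';
python3 -m creep '[[-1,[0,0,0],0.4],[-1,[0,0,0],0.7],[-1,[0,0,0],0.7],[-1,[0,0,0],0.7],[-1,[0,0,0],0.7],[-1,[0,0,0],0.7]]';python3 m.py
```

```text
clock: 46.4
eef_pos: [540.8, 25.8, 157.5]
eef_rot: [-3.139, 0.001, 1.847]
wrist_force: [-7.2, -10.0, 4.0]
finger_gap: 35.4
finger_force: 24.9
clock: 47.6
eef_pos: [540.4, 26.0, 157.5]
eef_rot: [-3.141, 0.003, 0.8]
wrist_force: [-10.8, -7.0, 6.1]
finger_gap: 35.7
finger_force: 25.0
clock: 48.8
eef_pos: [540.3, 26.4, 157.5]
eef_rot: [3.14, 0.003, -0.247]
wrist_force: [-11.6, -5.2, 5.7]
finger_gap: 36.0
finger_force: 25.0
clock: 49.4
eef_pos: [540.3, 26.4, 157.5]
eef_rot: [3.14, 0.003, -0.305]
wrist_force: [-12.0, -5.2, 6.6]
finger_gap: 36.0
finger_force: 25.0
button [341.83 311.15] 48 [381.3 117.7] dist 183.89 yaw -17.45 j6 106.4 [540.3  26.4 157.5] [-11.4  -5.7   5.9] 49.45
```

At high again (183.9, same as before). Releasing, lifting, moving back to the right and checking.

```bash

python3 -m creep '[[0,[0,0,0],0],[0,[0,0,0],0],[0,[0,0,0],0],[0,[0,0,0],0],[0,[0,0,0],0],[0.2,[0,0,-4],0],[1,[0,0,-8],0],[1,[0,0,-10],0],[1,[0,10,-10],0],[1,[0,20,-10],0],[1,[0,30,-10],0],[1,[0,30,-10],0]]'; python3 -m creep '[[1,[0,0,0],0],[1,[0,0,0],0],[1,[0,0,0],0],[1,[0,0,0],0],[1,[0,0,0],0],[1,[0,0,0],0],[1,[0,0,0],0],[1,[0,0,0],0]]';python3 m.py; python3 -c "
from h import *
t=snap('top','t11.png');s=snap('scene','s11.png')
o=np.hstack([cv2.resize(t[195:265,275:355],(400,350),interpolation=cv2.INTER_CUBIC),cv2.resize(s[220:320,255:355],(350,350),interpolation=cv2.INTER_CUBIC)]);cv2.imwrite('pics/c11.png',o)
print(knob(t))"
```

```text
clock: 50.65
eef_pos: [480.6, -165.4, 257.6]
eef_rot: [3.142, -0.0, -0.304]
wrist_force: [0.8, -0.4, 0.2]
finger_gap: 93.5
finger_force: 0.0
clock: 51.45
eef_pos: [481.5, -163.7, 257.5]
eef_rot: [-3.142, 0.0, -0.304]
wrist_force: [-0.5, 1.1, -1.2]
finger_gap: 94.1
finger_force: 0.0
button [341.83 311.15] 48 [381.3 117.7] dist 183.89 yaw -17.42 j6 84.5 [ 481.5 -163.7  257.4] [-0.4 -0.5 -0.5] 51.5
((540.9967651367188, 25.763126373291016), (34.19460678100586, 35.7274169921875), 72.20182037353516)
```

View pics/c11.png

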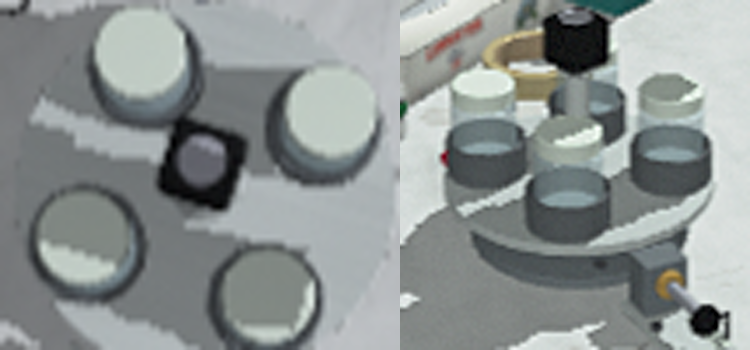

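All four jars are upright and seated, the plunger is fully out, and the arm is clear. Handing in.

```bash
python3 -c "
from cell import manip
print(manip.sign_off())"
```

```text
the job is handed in; nothing more can be done
None
```

I handed the job in at about 51 s: all four jars are upright in their own cups, the carousel is at the high spot and the arm is clear; the hand-in gave back no verdict.

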